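Unlatch the clinic's medicine chest

TASK

Open the grey medicine chest: press the round release button until the T-handle pops out, then turn the handle clockwise (seen from above) until the latch lets go, and take your hand away and wait until the lid has sprung ajar. Feel your way: do not ram the button against its end, do not force the handle past its stop so that the whole lock is wrenched round in the lid, and leave the bottles and the carton where they stand.

Things in the scene. Friction and masses are not known exactly. Their poses are not given: they have to be found in the camera images.
- chest: grey painted steel chest, 240 (its x) by 320 (its y) by 150 mm high with its lid, fixed to the counter, front towards its -x. Origin: centre of the underside, on the counter. Loose things stand 220 mm or more from its centre along its y, both sides
- lid (a joint): angle (rad) of the flat lid (top 30 mm of the chest), hinged along the chest's far (+x) top edge. 0 shut, grows as it opens. Sprung: held shut by the latch; once the latch has let go and nothing holds the handle, it rises by itself in one to two seconds to its stay at 0.16 (lock some 25 mm higher)
- lock: steel lock housing on the lid, 60 (x) by 138 (y) by 16 mm high, axes as the chest's. Origin: on the T-handle's axis, in the lid's top face, at (-50, -20, 150) mm from the chest's origin. Runs from y = -50 to +88 mm; a slot 20 by 76 mm along y holds the sunk T-handle. Held in the lid by a rubber seal that yields 0.2 rad per N m; over 0.42 N m (0.085 rad) wrenches it
- t_handle: aluminium bar 12 (x) by 66 (y) by 14 mm high on a stem. Origin: bar's centre, on the axis. Sunk: 9 mm above the lid's face, not to be gripped. Popped out: 39 mm (23 above the housing). Turns clockwise from above: free play 0.25 to 0.90 rad (hidden, 0.05 N m), then stiff (0.2 to 0.25 N m) for 0.41 rad to a hard stop; the latch lets go 0.33 rad into the stiff part. Stays where left
- button: dark steel round release button, 22 mm across, on the housing 66 mm from the T-handle's axis along the lock's +y. Origin: centre of its flat top, 20 mm above the housing. Goes down: soft free play of 1.5 to 11 mm (hidden, 1 to 3 N), then a firm spring from 3 N; after 2 mm of it (5 to 8 N) the handle is released, after 4 mm (about 8 N) comes a hard end. Over 18 N is ramming
- amber_bottle: bystander: amber glass bottle, 60 mm across, 150 mm high. Origin: centre of its underside
- white_bottle: bystander: white plastic bottle, 52 mm across, 160 mm high. Origin: centre of its underside
- carton: bystander: paper carton 75 by 110 by 60 mm high. Origin: centre of its underside

How it is judged (in metres and radians):
On the way, in this order (a step that is already met when the one before it is completed fails the run):
1. the T-handle has popped out of its housing (z of t_handle in the frame of lock above 0.035 m), for 0.1 s.
2. the popped-out T-handle has been turned (angle between the y axis of t_handle and the y axis of lock, either way round above 0.5 rad and z of t_handle in the frame of lock above 0.03 m), for 0.1 s.
At the end, for the whole second after the job is handed in: the lid has sprung ajar (more than 0.12 rad) and is at rest, the T-handle stands popped out (more than 30 mm above the lid's face), the lock sits square in the lid (within 0.085 rad), the bottles and the carton stand upright (within 0.1 rad) (value of joint lid above 0.12 rad and velocity of joint lid below 0.05 rad/s and z of t_handle in the frame of lock above 0.03 m and angle between the y axis of lock and the y axis of chest, either way round below 0.085 rad and angle between each of amber_bottle, white_bottle, carton's own z axis and vertical below 0.1 rad); the robot touches nothing.
It fails at once if the button is rammed: more than 18 N on it (contact force between button and the fingers above 18 N or contact force between button and the arm above 18 N).
It fails at once if the lock is wrenched round in the lid by more than 0.085 rad (angle between the y axis of lock and the y axis of chest, either way round above 0.085 rad).
It fails at once if a bottle or the carton is moved by more than 20 mm (distance of any of amber_bottle, white_bottle, carton from where it was at the start of the episode above 0.02 m).
It also fails if it takes over 69 s, if anything falls off the work surface, if the arm or the gripper's body presses on something with over 40 N, if the wrist force passes 120 N, or if a joint passes its speed limit or range.

ROBOT

A 6-joint arm with a two-finger parallel gripper is mounted at the origin on the work surface. World frame = base frame: x ahead of the robot, y to its left, z up, the work surface at z = 0. Lengths are in mm, angles in degrees, forces in N, time in s.
With the tool pointing down it reaches from about 300 to 850 mm from the base axis. Payload 4.2 kg.
Tool frame: the origin (TCP) lies midway between the tips of the shut fingers; the grasp point (between the pads) lies 19 mm behind it (env.grip_point_offset is the distance from the TCP to the grasp point, in mm); z points along the fingers, x is the direction in which the jaws open and shut, and the axes are right-handed (so a half turn about z gives the same grasp; the last joint's range is limited). The gripper opens to 91 mm and grips with 3 to 60 N. Pads are 32 mm wide; open, the fingers measure 118 mm over their backs; the gripper's body (76 mm by 178 mm) begins 60 mm behind the grasp point.
Start: joints at [-68.182, 18.312, 89.639, -0, 72.044, -1.146], TCP at [224.344, -529.446, 213.976] pointing down, gripper open.
Joint ranges: [-177.97, 177.97], [-48.28, 115.42], [12.27, 149.76], [-77.06, 257.06], [2.81, 150.46], [-146.56, 146.56]. Speed limits (degrees/s): [147.25, 147.25, 180, 180, 180, 180].

INTERFACE

Orientations are given as [roll, pitch, yaw] about the fixed x, y, z axes, in that order (R = Rz(yaw) Ry(pitch) Rx(roll)).
In Python, from workcell import env gives the robot as it stands.
- The arm moves only by the shell command python3 -m pendant 'ROWS' [FORCE]. ROWS is JSON, a list of rows, each an object with "xyz": the shift along the tool's x, y, z in m, a list of three; "roll": the turn about the tool's z in degrees; "jaw": the closure, from 0 (fully open) to 1 (shut). A call has exactly 8 rows; each row is the pose to reach, as a shift and turn from the pose commanded when the call began, along the tool's axes at that moment; what a row does not reach only later rows make up. A row lasts 1/8 s, in which the tool goes at most 62.5 mm and 10.7 degrees, less where a joint would pass 70% of its speed; a pose out of reach is approached as far as the arm can. A call with a gripper value outside its range is refused whole. The fingers move at their own pace and stop on an object; FORCE is the grip in N (left out, the last holds). Time passes only in rows, so rows that repeat a pose let the fingers close, or fill a call up. It gives the time, the measured TCP pose, the force and the opening at its end, in the units of the state.
- env.state(): the state, without advancing time (a new reading comes with each control period).
- env.grab_frame(name): name is "side" or "top" or "wrist"; returns (picture, depth): 384x512x3 uint8, blue, green, red; 384x512 float32, mm along the optical axis (not along the pixel's ray), 0 where there is no reading.
- env.camera_params(name): a dict with "camera_matrix" (3x3 intrinsics, pixels), "cam_to_world" (4x4, takes a point from camera to world coordinates); the wrist camera has in their place "hand_eye" (4x4, takes a point from camera to tool coordinates, whose origin is the TCP and whose axes are the tool frame's). Camera axes: x right, y up, looking along -z (the intrinsics and any distortion apply to the point x, -y, -z); pixel columns grow to the right and rows downward; lengths in mm; the calibration is good to about 2 mm. A picture is of the moment at which its call begins: read the wrist's pose just before it. camera_params takes no time and is no camera call.
- env.job_done(): hands the job in, once; it reports no verdict.
The state is a dict: "time_s": time; "qpos": joint angles; "qvel": joint speeds; "effort": joint torques, N m; "ee_pos": TCP position; "ee_rot": TCP orientation; "force": force on the tool from outside, world axes, zero at the start; "torque": the same for the moment, N m; "gripper_width": finger opening in mm.
Only numpy, scipy, OpenCV 4.12 (cv2) and the standard library are available. Lean on these libraries where they do the work, as an engineer would, in place of code of your own. Each camera call takes 0.05 s, during which the arm holds its last target. There are 200 camera calls.

## Working session

There is one attempt and no reset: what is moved stays moved. The work goes in short steps, Python scripts to look and compute and a shell command to move; the robot and the scene stay as the last step left them, time stands still between calls to the robot, and variables do not carry over. Pictures are saved under pics/ and viewed, about 8 in all and at most 12, crops included, and the job is handed in when it is done.

```bash
mkdir -p pics; ls; cat > h.py <<'E'
from workcell import env
import numpy as np, cv2
from scipy.spatial.transform import Rotation as R
def world(name,depth,st=None):
    p=env.camera_params(name);K=np.array(p["camera_matrix"])
    v,u=np.mgrid[:384,:512]
    x=(u-K[0,2])/K[0,0]*depth;y=(v-K[1,2])/K[1,1]*depth
    P=np.stack([x,-y,-depth,np.ones_like(depth)],-1)
    if "cam_to_world" in p: T=np.array(p["cam_to_world"])
    else:
        W=np.eye(4);W[:3,:3]=R.from_euler('xyz',st["ee_rot"],degrees=True).as_matrix();W[:3,3]=st["ee_pos"];T=W@np.array(p["hand_eye"])
    return (P@T.T)[...,:3]
E
python3 - <<'E'
from h import *
print(env.state())
print(env.camera_params("top"))
a,d=env.grab_frame("top");np.save("top.npy",world("top",d))
b,e=env.grab_frame("side")
cv2.imwrite("pics/top.png",a);cv2.imwrite("pics/side.png",b)
E
```

```text
pics
{'time_s': 0.0, 'qpos': array([-6.81807914e+01,  1.83505332e+01,  8.97088384e+01, -2.25313882e-03,
        7.20435405e+01, -1.14319421e+00]), 'qvel': array([-0.08569916,  0.07525173, -0.00205447, -0.00131885, -0.00233745,
       -0.03420742]), 'effort': array([-6.98925269e-04, -4.12473428e+01, -2.31974888e+01,  7.26771285e-02,
        4.57122631e-02, -1.24965786e-04]), 'ee_pos': array([ 224.14138812, -528.94215758,  213.11491463]), 'ee_rot': array([ 1.79999912e+02,  1.02934312e-01, -6.70369007e+01]), 'force': array([-0.12252616,  0.12760799,  0.14487491]), 'torque': array([-0.00931813, -0.03844053, -0.02034679]), 'gripper_width': 91.61134406565995}
{'camera_matrix': array([[461.55920453,   0.        , 253.67292446],
       [  0.        , 461.55920453, 193.01317745],
       [  0.        ,   0.        ,   1.        ]]), 'cam_to_world': array([[-2.91155226e-02,  9.90115819e-01, -1.37196758e-01,
         3.99409007e+02],
       [-9.99508863e-01, -3.04294360e-02, -7.48882860e-03,
         3.73805671e+01],
       [-1.15896276e-02,  1.36911335e-01,  9.90515506e-01,
         1.33480129e+03],
       [ 0.00000000e+00,  0.00000000e+00,  0.00000000e+00,
         1.00000000e+00]])}
```

View pics/top.png

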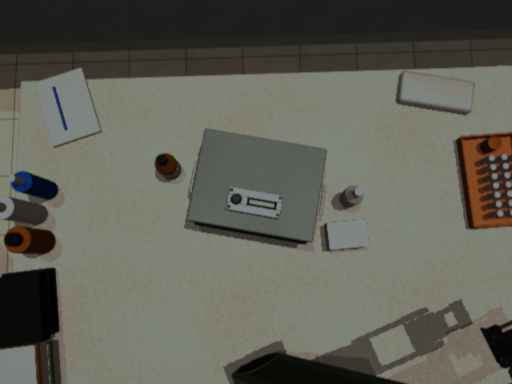

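The top view shows the chest at about (258,185). The lock is at (255,203), with the button at (236,199) and the slot at (263,204). The amber bottle is on the left, the white bottle and carton on the right.

```bash
python3 - <<'E'
from h import *
W=np.load("top.npy");a=cv2.imread("pics/top.png")
def show(m,n):
    ys,xs=np.nonzero(m);print(n,len(xs),xs.mean(),ys.mean(),np.median(W[m],0))
reg=np.zeros((384,512),bool);reg[120:250,180:335]=1
m=reg&(W[...,2]>140)&(W[...,2]<200);show(m,"lid")
r=cv2.minAreaRect(W[m][:,:2].astype(np.float32));print(r); print(cv2.boxPoints(r))
m=reg&(W[...,2]>160);show(m,"lock");r=cv2.minAreaRect(W[m][:,:2].astype(np.float32));print(r);print(cv2.boxPoints(r))
m=reg&(W[...,2]>178);show(m,"button");print(W[m].mean(0),W[m].min(0),W[m].max(0))
cv2.imwrite("pics/crop.png",cv2.resize(a[170:235,210:310],None,fx=8,fy=8,interpolation=cv2.INTER_CUBIC))
for (x,y) in [(167,165),(350,195),(347,234)]: print(W[y-12:y+12,x-12:x+12].reshape(-1,3).max(0), W[y,x])
E
```

```text
lid 11798 257.1276487540261 185.3108153924394 [583.3487662   36.51991502 150.21697442]
((586.8760986328125, 37.412750244140625), (328.6261291503906, 249.0839385986328), 78.23521423339844)
[[ 431.4479   -98.05515]
 [ 675.2993  -148.84198]
 [ 742.3043   172.88065]
 [ 498.45288  223.66748]]
lock 1228 253.40390879478826 201.45195439739413 [535.56419767  44.37450136 166.54221871]
((487.16009521484375, 57.502506256103516), (137.8228302001953, 163.06268310546875), 77.82149505615234)
[[392.9262     7.341629]
 [552.31915  -27.057762]
 [581.394    107.66338 ]
 [422.00104  142.06277 ]]
button 129 248.4418604651163 191.86046511627907 [ 399.40900705   37.38056711 1334.80129191]
[462.16476616  60.685039   844.88284217] [399.40900705  37.38056711 181.41618346] [ 556.98390683  100.94963966 1334.80129191]
[ 714.00321489  337.49563397 1334.80129191] [651.6341966  277.88238408 115.66470507]
[ 606.88578968 -195.71919901  163.9799202 ] [ 554.49778868 -208.32086797  120.18364151]
[ 492.49433783   37.38056711 1334.80129191] [ 454.33901442 -205.58827352   62.38885722]
```

View pics/crop.png

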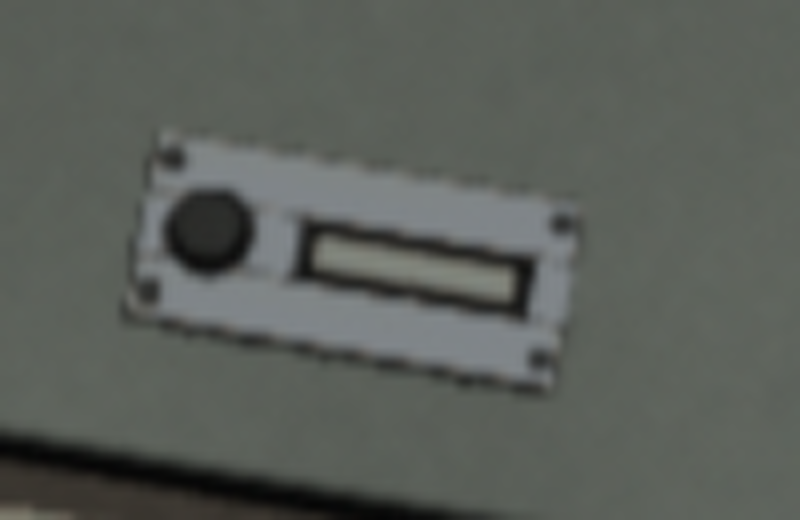

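The crop shows the button at the left of the housing and the sunk handle in its slot. I'll refit with the invalid depth readings left out.

```bash
python3 - <<'E'
from h import *
W=np.load("top.npy")
reg=np.zeros((384,512),bool);reg[120:250,180:335]=1
Z=W[...,2]
m=reg&(Z>161)&(Z<200);r=cv2.minAreaRect(W[m][:,:2].astype(np.float32));print(r)
ml=reg&(Z>140)&(Z<200);r2=cv2.minAreaRect(W[ml][:,:2].astype(np.float32));print(r2)
m=reg&(Z>178)&(Z<200);print("button",m.sum(),W[m].mean(0),W[m].min(0),W[m].max(0))
yaw=np.radians(-11.77);Rz=np.array([[np.cos(yaw),-np.sin(yaw)],[np.sin(yaw),np.cos(yaw)]])
print("from lid", np.array(r2[0])+Rz@[-50,-20],"button",np.array(r2[0])+Rz@[-50,46])
print("from lock",np.array(r[0])+Rz@[0,-19],"button",np.array(r[0])+Rz@[0,47])
print(env.camera_params("wrist"))
# handle by colour/depth inside slot
a=cv2.imread("pics/top.png")[:,:,0].astype(int)
h=reg&(Z>152)&(Z<163);h[:, :246]=0;h[:,279:]=0;h[:196]=0;h[:212]&=True;h[212:]=0
print(h.sum(),W[h].mean(0))
E
```

```text
((537.3019409179688, 46.5925178527832), (138.0709228515625, 60.08660125732422), 78.44535827636719)
((586.8760986328125, 37.412750244140625), (328.6261291503906, 249.0839385986328), 78.23521423339844)
button 55 [546.59978751  92.04014662 185.71983707] [537.23267386  83.14102361 181.41618346] [556.98390683 100.94963966 190.23895481]
from lid [533.84771241  28.03243818] button [547.31062275  92.64474386]
from lock [533.42625461  27.99200561] button [546.88916495  92.60431129]
{'camera_matrix': array([[342.3872141 ,   0.        , 257.12659913],
       [  0.        , 342.3872141 , 194.44820375],
       [  0.        ,   0.        ,   1.        ]]), 'hand_eye': array([[ 9.99999937e-01, -3.07377771e-04,  1.79694991e-04,
        -6.42774517e-01],
       [-2.52186688e-04, -9.67739211e-01, -2.51953875e-01,
        -7.07541104e+01],
       [ 2.51342910e-04,  2.51953814e-01, -9.67739227e-01,
        -1.72011885e+02],
       [ 0.00000000e+00,  0.00000000e+00,  0.00000000e+00,
         1.00000000e+00]])}
82 [534.79061949  24.21864376 158.00465167]
```

```bash
cat > to.py <<'E'
import sys
from h import *
s=env.state();t=np.array([float(v) for v in sys.argv[1:5]])
M=R.from_euler('xyz',s["ee_rot"],degrees=True)
print("t",s["time_s"],"shift m",(M.inv().apply(t[:3]-s["ee_pos"])/1000).round(4),"roll",round((s["ee_rot"][2]-t[3]),2))
print("pos",s["ee_pos"].round(1),s["ee_rot"].round(2),"F",s["force"].round(2),"T",s["torque"].round(3),"w",round(s["gripper_width"],1))
E
python3 to.py 547 92.4 235 -11.7
```

```text
t 0.1 shift m [-0.4462 -0.5397 -0.0211] roll -55.34
pos [ 224.2 -529.   213.2] [-1.800e+02  9.000e-02 -6.704e+01] F [ 0.33 -0.78  0.33] T [ 0.042 -0.023  0.023] w 91.0
```

```bash
python3 -m pendant '[{"xyz":[-0.01,-0.012,-0.02],"roll":-2,"jaw":1},{"xyz":[-0.04,-0.048,-0.05],"roll":-6,"jaw":1},{"xyz":[-0.08,-0.096,-0.06],"roll":-12,"jaw":1},{"xyz":[-0.115,-0.139,-0.06],"roll":-18,"jaw":1},{"xyz":[-0.15,-0.181,-0.06],"roll":-24,"jaw":1},{"xyz":[-0.185,-0.224,-0.06],"roll":-30,"jaw":1},{"xyz":[-0.22,-0.266,-0.06],"roll":-36,"jaw":1},{"xyz":[-0.24,-0.29,-0.06],"roll":-40,"jaw":1}]' 30; python3 to.py 547 92.4 235 -11.7
```

```text
time_s: 1.1
ee_pos: [398.2, -193.0, 273.7]
ee_rot: [-180.0, 0.0, -26.8]
force: [0.1, -0.6, 0.3]
gripper_width: 14.2
t 1.1 shift m [ 0.0043 -0.3219  0.0389] roll -15.08
pos [ 398.2 -193.   273.7] [-1.7998e+02  2.0000e-02 -2.6780e+01] F [ 0.14 -0.6   0.28] T [-0.078 -0.066 -0.006] w 14.2
```

```bash
python3 -m pendant '[{"xyz":[0,-0.03,0],"roll":-2,"jaw":1},{"xyz":[0.001,-0.08,0],"roll":-5,"jaw":1},{"xyz":[0.002,-0.13,0],"roll":-8,"jaw":1},{"xyz":[0.003,-0.18,0.005],"roll":-11,"jaw":1},{"xyz":[0.004,-0.23,0.015],"roll":-13,"jaw":1},{"xyz":[0.004,-0.28,0.025],"roll":-15,"jaw":1},{"xyz":[0.004,-0.31,0.035],"roll":-15,"jaw":1},{"xyz":[0.004,-0.322,0.038],"roll":-15,"jaw":1}]'; python3 to.py 547 92.4 195 -11.7
```

```text
time_s: 2.1
ee_pos: [547.5, 90.9, 234.6]
ee_rot: [179.9, 0.1, -11.9]
force: [0.6, -0.3, 0.3]
gripper_width: 0.2
t 2.1 shift m [-0.0007 -0.0014  0.0396] roll -0.23
pos [547.5  90.9 234.6] [ 1.7994e+02  1.3000e-01 -1.1930e+01] F [ 0.62 -0.32  0.27] T [-0.029 -0.074  0.019] w 0.2
```

```bash
python3 -m pendant '[{"xyz":[0,0,0.008],"roll":0,"jaw":1},{"xyz":[0,-0.001,0.018],"roll":0,"jaw":1},{"xyz":[0,-0.001,0.028],"roll":0,"jaw":1},{"xyz":[0,-0.001,0.036],"roll":0,"jaw":1},{"xyz":[0,-0.001,0.042],"roll":0,"jaw":1},{"xyz":[0,-0.001,0.044],"roll":0,"jaw":1},{"xyz":[0,-0.001,0.044],"roll":0,"jaw":1},{"xyz":[0,-0.001,0.044],"roll":0,"jaw":1}]'; python3 to.py 547 92.4 185 -11.7
python3 - <<'E'
from h import *
s=env.state();a,d=env.grab_frame("wrist");np.save("w1.npy",world("wrist",d,s));cv2.imwrite("pics/w1.png",a)
E
```

```text
time_s: 3.1
ee_pos: [548.1, 90.7, 192.3]
ee_rot: [-180.0, -0.0, -12.0]
force: [0.1, 0.2, 0.9]
gripper_width: 0.3
t 3.1 shift m [-0.0014 -0.0014  0.0073] roll -0.33
pos [548.1  90.7 192.3] [-1.7999e+02 -4.0000e-02 -1.2030e+01] F [0.11 0.25 0.88] T [-0.039 -0.031 -0.045] w 0.3
```

View pics/w1.png

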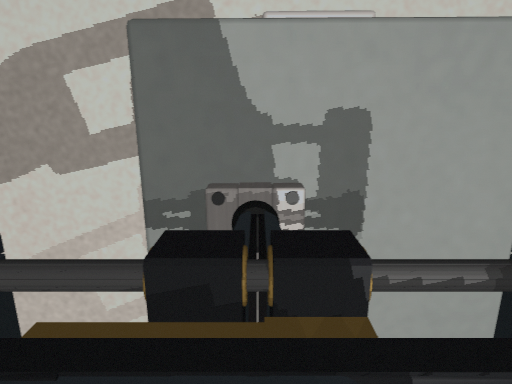

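The wrist view shows the button directly behind the fingertips at (256,215), so the alignment is good. Next I'll press in small steps.

```bash
python3 -m pendant '[{"xyz":[-0.001,-0.001,0.001],"roll":0,"jaw":1},{"xyz":[-0.001,-0.001,0.002],"roll":0,"jaw":1},{"xyz":[-0.001,-0.001,0.003],"roll":0,"jaw":1},{"xyz":[-0.001,-0.001,0.004],"roll":0,"jaw":1},{"xyz":[-0.001,-0.001,0.005],"roll":0,"jaw":1},{"xyz":[-0.001,-0.001,0.006],"roll":0,"jaw":1},{"xyz":[-0.001,-0.001,0.006],"roll":0,"jaw":1},{"xyz":[-0.001,-0.001,0.006],"roll":0,"jaw":1}]'; python3 to.py 547 92.4 185 -11.7
```

```text
time_s: 4.15
ee_pos: [547.1, 91.8, 186.0]
ee_rot: [180.0, -0.0, -12.0]
force: [0.2, -0.3, 0.9]
gripper_width: 0.2
t 4.15 shift m [-0.0002 -0.0006  0.001 ] roll -0.34
pos [547.1  91.8 186. ] [ 1.800e+02 -1.000e-02 -1.204e+01] F [ 0.23 -0.32  0.95] T [ 0.026 -0.062 -0.02 ] w 0.2
```

```bash
python3 -m pendant '[{"xyz":[0,0,0.0005],"roll":0,"jaw":1},{"xyz":[0,0,0.001],"roll":0,"jaw":1},{"xyz":[0,0,0.0015],"roll":0,"jaw":1},{"xyz":[0,0,0.002],"roll":0,"jaw":1},{"xyz":[0,0,0.0025],"roll":0,"jaw":1},{"xyz":[0,0,0.003],"roll":0,"jaw":1},{"xyz":[0,0,0.003],"roll":0,"jaw":1},{"xyz":[0,0,0.003],"roll":0,"jaw":1}]'; python3 to.py 547 92.4 185 -11.7
```

```text
time_s: 5.15
ee_pos: [547.1, 91.8, 183.0]
ee_rot: [180.0, -0.0, -12.0]
force: [0.4, 0.2, 2.1]
gripper_width: 0.8
t 5.15 shift m [-0.0003 -0.0005 -0.002 ] roll -0.33
pos [547.1  91.8 183. ] [ 1.800e+02 -1.000e-02 -1.203e+01] F [0.42 0.15 2.13] T [-0.023 -0.082  0.021] w 0.8
```

```bash
python3 -m pendant '[{"xyz":[0,0,0.0005],"roll":0,"jaw":1},{"xyz":[0,0,0.001],"roll":0,"jaw":1},{"xyz":[0,0,0.0015],"roll":0,"jaw":1},{"xyz":[0,0,0.002],"roll":0,"jaw":1},{"xyz":[0,0,0.002],"roll":0,"jaw":1},{"xyz":[0,0,0.002],"roll":0,"jaw":1},{"xyz":[0,0,0.002],"roll":0,"jaw":1},{"xyz":[0,0,0.002],"roll":0,"jaw":1}]'|grep -E "pos|force"
```

```text
ee_pos: [547.1, 91.8, 180.9]
force: [0.5, -0.7, 2.4]
```

```bash
sleep 1;python3 to.py 547 92.4 180 -11.7
```

```text
t 6.15 shift m [-0.0002 -0.0005  0.0009] roll -0.33
pos [547.1  91.8 180.9] [179.99  -0.   -12.03] F [ 0.47 -0.75  2.37] T [-0.027 -0.05  -0.035] w 0.3
```

```bash
python3 -m pendant '[{"xyz":[0,0,0.0005],"roll":0,"jaw":1},{"xyz":[0,0,0.001],"roll":0,"jaw":1},{"xyz":[0,0,0.0015],"roll":0,"jaw":1},{"xyz":[0,0,0.0015],"roll":0,"jaw":1},{"xyz":[0,0,0.0015],"roll":0,"jaw":1},{"xyz":[0,0,0.0015],"roll":0,"jaw":1},{"xyz":[0,0,0.0015],"roll":0,"jaw":1},{"xyz":[0,0,0.0015],"roll":0,"jaw":1}]'|grep -E "pos|force"
```

```text
ee_pos: [547.1, 91.8, 179.4]
force: [0.5, 0.2, 2.1]
```

```bash
python3 -m pendant '[{"xyz":[0,0,0.0005],"roll":0,"jaw":1},{"xyz":[0,0,0.001],"roll":0,"jaw":1},{"xyz":[0,0,0.0015],"roll":0,"jaw":1},{"xyz":[0,0,0.0015],"roll":0,"jaw":1},{"xyz":[0,0,0.0015],"roll":0,"jaw":1},{"xyz":[0,0,0.0015],"roll":0,"jaw":1},{"xyz":[0,0,0.0015],"roll":0,"jaw":1},{"xyz":[0,0,0.0015],"roll":0,"jaw":1}]'|grep -E "pos|force"
```

```text
ee_pos: [547.1, 91.8, 177.9]
force: [-0.0, 0.6, 2.4]
```

```bash
python3 -m pendant '[{"xyz":[0,0,0.0005],"roll":0,"jaw":1},{"xyz":[0,0,0.001],"roll":0,"jaw":1},{"xyz":[0,0,0.0015],"roll":0,"jaw":1},{"xyz":[0,0,0.0015],"roll":0,"jaw":1},{"xyz":[0,0,0.0015],"roll":0,"jaw":1},{"xyz":[0,0,0.0015],"roll":0,"jaw":1},{"xyz":[0,0,0.0015],"roll":0,"jaw":1},{"xyz":[0,0,0.0015],"roll":0,"jaw":1}]'|grep -E "pos|force"
```

```text
ee_pos: [547.2, 91.8, 176.7]
force: [-0.6, -1.1, 4.8]
```

```bash
python3 -m pendant '[{"xyz":[0,0,0.0003],"roll":0,"jaw":1},{"xyz":[0,0,0.0006],"roll":0,"jaw":1},{"xyz":[0,0,0.001],"roll":0,"jaw":1},{"xyz":[0,0,0.001],"roll":0,"jaw":1},{"xyz":[0,0,0.001],"roll":0,"jaw":1},{"xyz":[0,0,0.001],"roll":0,"jaw":1},{"xyz":[0,0,0.001],"roll":0,"jaw":1},{"xyz":[0,0,0.001],"roll":0,"jaw":1}]'|grep -E "pos|force"
```

```text
ee_pos: [547.3, 91.8, 175.9]
force: [-1.6, 0.1, 6.5]
```

```bash
python3 -m pendant '[{"xyz":[0,0,0.0003],"roll":0,"jaw":1},{"xyz":[0,0,0.0006],"roll":0,"jaw":1},{"xyz":[0,0,0.001],"roll":0,"jaw":1},{"xyz":[0,0,0.001],"roll":0,"jaw":1},{"xyz":[0,0,0.001],"roll":0,"jaw":1},{"xyz":[0,0,0.001],"roll":0,"jaw":1},{"xyz":[0,0,0.001],"roll":0,"jaw":1},{"xyz":[0,0,0.001],"roll":0,"jaw":1}]'|grep -E "pos|force"
python3 - <<'E'
from h import *
a,d=env.grab_frame("side");cv2.imwrite("pics/side2.png",a)
b,d=env.grab_frame("top");cv2.imwrite("pics/top2.png",b);W=world("top",d)
m=np.zeros((384,512),bool);m[185:225,225:300]=1
m&=(np.hypot(W[...,0]-533.6,W[...,1]-28)<36)&(W[...,2]<215)
print(m.sum(),np.histogram(W[m][:,2],bins=[145,155,162,170,180,200,215]))
E
```

```text
ee_pos: [547.4, 91.8, 175.1]
force: [-0.9, 0.1, 7.5]
327 (array([ 56,  39, 230,   2,   0,   0]), array([145, 155, 162, 170, 180, 200, 215]))
```

View pics/side2.png

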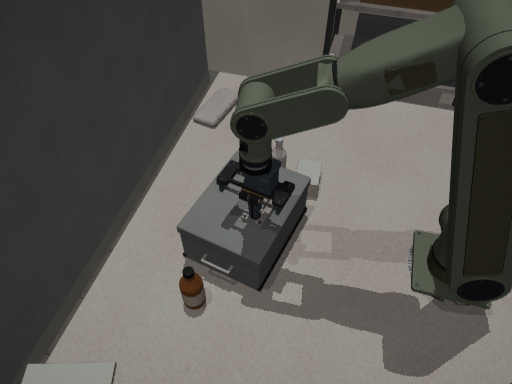

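The side view shows the fingers on the button. The top depth still puts the handle in its slot, so it isn't out yet. I'll press a little further.

```bash
python3 -m pendant '[{"xyz":[0,0,0.0002],"roll":0,"jaw":1},{"xyz":[0,0,0.0004],"roll":0,"jaw":1},{"xyz":[0,0,0.0006],"roll":0,"jaw":1},{"xyz":[0,0,0.0007],"roll":0,"jaw":1},{"xyz":[0,0,0.0007],"roll":0,"jaw":1},{"xyz":[0,0,0.0007],"roll":0,"jaw":1},{"xyz":[0,0,0.0007],"roll":0,"jaw":1},{"xyz":[0,0,0.0007],"roll":0,"jaw":1}]'|grep -E "pos|force|time"
cat > chk.py <<'E'
from h import *
b,d=env.grab_frame("top");W=world("top",d)
m=np.zeros((384,512),bool);m[180:230,220:300]=1
m&=(np.hypot(W[...,0]-533.6,W[...,1]-28)<36)&(W[...,2]<215)
print(m.sum(),np.histogram(W[m][:,2],bins=[145,155,162,170,180,200,215])[0])
E
python3 chk.py
```

```text
time_s: 12.25
ee_pos: [547.4, 91.8, 174.2]
force: [-0.9, -0.5, 7.3]
328 [ 55  20 177   1  73   1]
```

The handle has popped out: top depth now shows 73 px at 180–200 mm. Next I'll lift off and move over its axis.

```bash
python3 to.py 533.6 28 230 -11.7;  python3 -m pendant '[{"xyz":[0,0,-0.01],"roll":0,"jaw":1},{"xyz":[0,0,-0.03],"roll":0,"jaw":1},{"xyz":[0,0,-0.05],"roll":0,"jaw":1},{"xyz":[0,0.015,-0.056],"roll":0,"jaw":0.55},{"xyz":[0,0.035,-0.056],"roll":0,"jaw":0.55},{"xyz":[0,0.055,-0.056],"roll":0,"jaw":0.55},{"xyz":[0,0.065,-0.056],"roll":0,"jaw":0.55},{"xyz":[0,0.065,-0.056],"roll":0,"jaw":0.55}]' 25; python3 to.py 533.6 28 172 -11.7
python3 - <<'E'
from h import *
s=env.state();a,d=env.grab_frame("wrist");W=world("wrist",d,s);np.save("w2.npy",W);cv2.imwrite("pics/w2.png",a)
E
python3 chk.py
```

```text
t 12.3 shift m [-0.0001  0.0653 -0.0558] roll -0.33
pos [547.4  91.8 174.2] [-1.7999e+02 -6.0000e-02 -1.2030e+01] F [-1.51 -0.21  6.02] T [-0.111  0.09  -0.065] w 0.5
time_s: 13.3
ee_pos: [533.2, 27.3, 229.4]
ee_rot: [180.0, 0.0, -12.1]
force: [0.1, 1.7, -0.4]
gripper_width: 40.8
t 13.3 shift m [ 0.0002 -0.0008  0.0574] roll -0.44
pos [533.2  27.3 229.4] [ 1.800e+02  3.000e-02 -1.214e+01] F [ 0.12  1.7  -0.41] T [-0.029 -0.139  0.008] w 40.8
0 [0 0 0 0 0 0]
```

View pics/w2.png

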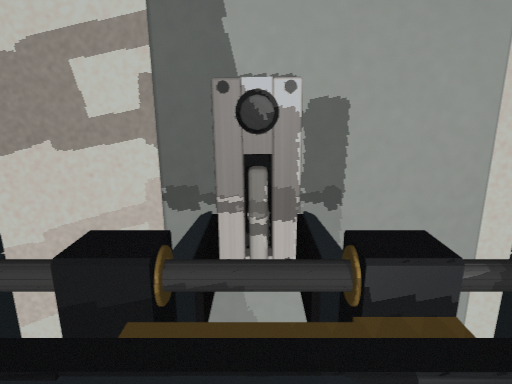

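The wrist view shows the button at (257,110) and the bar at x≈258, centred between the fingers. I'll check its height from depth.

```bash
python3 - <<'E'
from h import *
W=np.load("w2.npy")
for v in (110,130,160,175,190,210,230,250): print(v,[W[v,u].round(0).tolist() for u in (235,251,258,265)])
E
```

```text
110 [[533.0, 97.0, 167.0], [544.0, 95.0, 188.0], [548.0, 94.0, 187.0], [552.0, 93.0, 186.0]]
130 [[530.0, 85.0, 169.0], [540.0, 82.0, 169.0], [545.0, 81.0, 169.0], [550.0, 80.0, 169.0]]
160 [[525.0, 65.0, 169.0], [535.0, 60.0, 152.0], [540.0, 59.0, 152.0], [545.0, 58.0, 153.0]]
175 [[523.0, 55.0, 168.0], [536.0, 58.0, 197.0], [540.0, 57.0, 198.0], [544.0, 56.0, 197.0]]
190 [[520.0, 44.0, 167.0], [533.0, 49.0, 196.0], [538.0, 48.0, 198.0], [542.0, 47.0, 197.0]]
210 [[517.0, 30.0, 169.0], [531.0, 36.0, 196.0], [535.0, 35.0, 196.0], [539.0, 34.0, 197.0]]
230 [[514.0, 15.0, 167.0], [528.0, 23.0, 197.0], [532.0, 22.0, 197.0], [537.0, 21.0, 197.0]]
250 [[510.0, -1.0, 167.0], [525.0, 10.0, 197.0], [530.0, 10.0, 199.0], [534.0, 8.0, 198.0]]
```

The bar top is at 197 mm, so it is popped and centred. Descend and grip.

```bash
python3 -m pendant '[{"xyz":[0,0,0.01],"roll":0,"jaw":0.55},{"xyz":[0,-0.0005,0.025],"roll":0,"jaw":0.55},{"xyz":[0,-0.0005,0.04],"roll":0,"jaw":0.55},{"xyz":[0,-0.0005,0.05],"roll":0,"jaw":0.55},{"xyz":[0,-0.0005,0.056],"roll":0,"jaw":0.55},{"xyz":[0,-0.0005,0.056],"roll":0,"jaw":0.55},{"xyz":[0,-0.0005,0.056],"roll":0,"jaw":0.8},{"xyz":[0,-0.0005,0.056],"roll":0,"jaw":0.9}]' 25; python3 to.py 533.6 28 172 -11.7;python3 -m pendant '[{"xyz":[0,0,0],"roll":0,"jaw":1},{"xyz":[0,0,0],"roll":0,"jaw":1},{"xyz":[0,0,0],"roll":0,"jaw":1},{"xyz":[0,0,0],"roll":0,"jaw":1},{"xyz":[0,0,0],"roll":0,"jaw":1},{"xyz":[0,0,0],"roll":0,"jaw":1},{"xyz":[0,0,0],"roll":0,"jaw":1},{"xyz":[0,0,0],"roll":0,"jaw":1}]' 25; python3 to.py 533.6 28 172 -11.7
```

```text
time_s: 14.4
ee_pos: [533.9, 28.7, 174.2]
ee_rot: [-180.0, -0.1, -12.0]
force: [0.1, -0.6, -0.5]
gripper_width: 23.9
t 14.4 shift m [-0.0002  0.0008  0.0022] roll -0.34
pos [533.9  28.7 174.2] [-1.7999e+02 -6.0000e-02 -1.2040e+01] F [ 0.06 -0.64 -0.55] T [-0.038 -0.097  0.033] w 23.9
time_s: 15.4
ee_pos: [534.0, 28.7, 173.8]
ee_rot: [180.0, -0.0, -12.0]
force: [2.2, -0.7, 1.0]
gripper_width: 11.6
t 15.4 shift m [-0.0002  0.0007  0.0018] roll -0.34
pos [534.   28.7 173.8] [ 1.800e+02 -5.000e-02 -1.204e+01] F [ 2.19 -0.72  1.  ] T [-0.237 -0.527 -0.092] w 11.6
```

```bash
cat > avg.py <<'E'
from h import *
F=[];T=[];Y=[]
for i in range(6):
    env.grab_frame("side");s=env.state();F.append(s["force"]);T.append(s["torque"]);Y.append(s["ee_rot"][2])
print("t",round(s["time_s"],2),"pos",s["ee_pos"].round(1),"yaw",np.mean(Y).round(2),"F",np.mean(F,0).round(2),"T",np.mean(T,0).round(3),"sd",np.std(T,0)[2].round(3),"w",s["gripper_width"].round(1))
E
python3 avg.py; python3 -m pendant '[{"xyz":[0,0,0],"roll":2,"jaw":1},{"xyz":[0,0,0],"roll":4,"jaw":1},{"xyz":[0,0,0],"roll":6,"jaw":1},{"xyz":[0,0,0],"roll":8,"jaw":1},{"xyz":[0,0,0],"roll":10,"jaw":1},{"xyz":[0,0,0],"roll":12,"jaw":1},{"xyz":[0,0,0],"roll":12,"jaw":1},{"xyz":[0,0,0],"roll":12,"jaw":1}]' >/dev/null; python3 avg.py
```

```text
Traceback (most recent call last):
  File "avg.py", line 5, in <module>
    print("t",round(s["time_s"],2),"pos",s["ee_pos"].round(1),"yaw",np.mean(Y).round(2),"F",np.mean(F,0).round(2),"T",np.mean(T,0).round(3),"sd",np.std(T,0)[2].round(3),"w",s["gripper_width"].round(1))
                                                                                                                                                                             ^^^^^^^^^^^^^^^^^^^^^^^^
AttributeError: 'float' object has no attribute 'round'
Traceback (most recent call last):
  File "avg.py", line 5, in <module>
    print("t",round(s["time_s"],2),"pos",s["ee_pos"].round(1),"yaw",np.mean(Y).round(2),"F",np.mean(F,0).round(2),"T",np.mean(T,0).round(3),"sd",np.std(T,0)[2].round(3),"w",s["gripper_width"].round(1))
                                                                                                                                                                             ^^^^^^^^^^^^^^^^^^^^^^^^
AttributeError: 'float' object has no attribute 'round'
```

```bash
sed -i 's/,"w",.*)$/)/' avg.py; python3 avg.py
```

```text
t 17.3 pos [534.   28.7 173.8] yaw -24.11 F [ 4.97 -1.99 -0.36] T [-0.333 -0.902  0.056] sd 0.015
```

```bash
python3 -m pendant '[{"xyz":[0.0002,0,0],"roll":1,"jaw":1},{"xyz":[0.0004,0,0],"roll":2,"jaw":1},{"xyz":[0.0004,0,0],"roll":3,"jaw":1},{"xyz":[0.0004,0,0],"roll":4,"jaw":1},{"xyz":[0.0004,0,0],"roll":5,"jaw":1},{"xyz":[0.0004,0,0],"roll":5,"jaw":1},{"xyz":[0.0004,0,0],"roll":5,"jaw":1},{"xyz":[0.0004,0,0],"roll":5,"jaw":1}]' >/dev/null; python3 avg.py
```

```text
t 18.6 pos [534.   28.6 173.7] yaw -29.04 F [ 4.02 -1.    0.2 ] T [-0.231 -0.81   0.013] sd 0.038
```

```bash
python3 -m pendant '[{"xyz":[0,0,0],"roll":1,"jaw":1},{"xyz":[0,0,0],"roll":2,"jaw":1},{"xyz":[0,0,0],"roll":3,"jaw":1},{"xyz":[0,0,0],"roll":4,"jaw":1},{"xyz":[0,0,0],"roll":5,"jaw":1},{"xyz":[0,0,0],"roll":5,"jaw":1},{"xyz":[0,0,0],"roll":5,"jaw":1},{"xyz":[0,0,0],"roll":5,"jaw":1}]' >/dev/null; python3 avg.py
```

```text
t 19.9 pos [534.   28.6 173.7] yaw -34.04 F [ 4.84 -0.77  0.03] T [-0.16  -0.902  0.052] sd 0.037
```

Still free play (22° turned so far). Continue.

```bash
python3 -m pendant '[{"xyz":[0,0,0],"roll":1,"jaw":1},{"xyz":[0,0,0],"roll":2,"jaw":1},{"xyz":[0,0,0],"roll":3,"jaw":1},{"xyz":[0,0,0],"roll":4,"jaw":1},{"xyz":[0,0,0],"roll":5,"jaw":1},{"xyz":[0,0,0],"roll":5,"jaw":1},{"xyz":[0,0,0],"roll":5,"jaw":1},{"xyz":[0,0,0],"roll":5,"jaw":1}]' >/dev/null; python3 avg.py
```

```text
t 21.2 pos [534.1  28.6 173.8] yaw -39.06 F [ 4.91 -0.94  0.32] T [-0.09  -1.006  0.114] sd 0.032
```

```bash
python3 -m pendant '[{"xyz":[0,0,0],"roll":1,"jaw":1},{"xyz":[0,0,0],"roll":2,"jaw":1},{"xyz":[0,0,0],"roll":3,"jaw":1},{"xyz":[0,0,0],"roll":4,"jaw":1},{"xyz":[0,0,0],"roll":5,"jaw":1},{"xyz":[0,0,0],"roll":5,"jaw":1},{"xyz":[0,0,0],"roll":5,"jaw":1},{"xyz":[0,0,0],"roll":5,"jaw":1}]' >/dev/null; python3 avg.py
```

```text
t 22.5 pos [534.2  28.6 173.8] yaw -44.06 F [ 5.05 -0.58  0.39] T [-0.109 -1.027  0.121] sd 0.04
```

```bash
cat > wl.py <<'E'
from h import *
import sys
def an(W,tag):
    ax=np.array([533.7,28.2]);Q=W[...,:2]-ax;r=np.hypot(Q[...,0],Q[...,1]);Z=W[...,2]
    y=np.radians(-11.7);c,s=np.cos(y),np.sin(y)
    L=np.stack([Q[...,0]*c+Q[...,1]*s,-Q[...,0]*s+Q[...,1]*c],-1)
    b=(np.hypot(L[...,0],L[...,1]-66)<18)&(Z>178)&(Z<195)
    print(tag,"button",b.sum(),L[b].mean(0).round(2) if b.any() else "", "ang",np.degrees(np.arctan2(-L[b].mean(0)[0],L[b].mean(0)[1])).round(2) if b.any() else "")
    # long edges of housing: per 4 mm slice in y, min & max x of housing-top points
    h=(Z>163)&(Z<174)&(abs(L[...,0])<40)&(L[...,1]>-50)&(L[...,1]<86)
    for sg in (-1,1):
        E=[]
        for y0 in range(-48,86,3):
            k=h&(abs(L[...,1]-y0)<1.5)
            if k.sum()>8:
                e=np.percentile(sg*L[k][:,0],98)
                if 24<e<36:E.append((y0,sg*e))
        if len(E)>4:
            E=np.array(E);p=np.polyfit(E[:,0],E[:,1],1);print(" edge",sg,len(E),"deg",np.degrees(-p[0]).round(2),"off",p[1].round(2))
if __name__=="__main__":
    an(np.load("w2.npy"),"before")
    s=env.state();a,d=env.grab_frame("wrist");W=world("wrist",d,s);an(W,"now");cv2.imwrite(f"pics/w_{s['time_s']:.2f}.png",a);print(s["time_s"])
E
python3 wl.py;ls pics
```

```text
before button 984 [-0.23 66.6 ] ang 0.2
 edge -1 42 deg 0.62 off -28.37
 edge 1 42 deg -1.03 off 27.68
now button 1788 [ 2.31 66.27] ang -1.99
 edge -1 22 deg -1.57 off -28.68
 edge 1 33 deg -0.76 off 29.61
22.5
crop.png
side.png
side2.png
top.png
top2.png
w1.png
w2.png
w_22.50.png
```

The button has moved about 2.5 mm clockwise, so the lock is twisting roughly 2.2°. The stiff part probably began near yaw -36. I'll continue in small steps and watch both the torque and the lock.

```bash
python3 -m pendant '[{"xyz":[0,0,0],"roll":0.5,"jaw":1},{"xyz":[0,0,0],"roll":1,"jaw":1},{"xyz":[0,0,0],"roll":1.5,"jaw":1},{"xyz":[0,0,0],"roll":2,"jaw":1},{"xyz":[0,0,0],"roll":2.5,"jaw":1},{"xyz":[0,0,0],"roll":3,"jaw":1},{"xyz":[0,0,0],"roll":3,"jaw":1},{"xyz":[0,0,0],"roll":3,"jaw":1}]' >/dev/null; python3 avg.py;python3 wl.py|tail -4
```

```text
t 23.85 pos [534.2  28.5 173.8] yaw -47.06 F [ 4.94 -0.98  0.47] T [-0.107 -1.043  0.121] sd 0.027
now button 1789 [ 2.41 66.2 ] ang -2.08
 edge -1 23 deg -0.98 off -27.88
 edge 1 33 deg -0.84 off 29.65
23.85
```

```bash
python3 -m pendant '[{"xyz":[0,0,0],"roll":0.5,"jaw":1},{"xyz":[0,0,0],"roll":1,"jaw":1},{"xyz":[0,0,0],"roll":1.5,"jaw":1},{"xyz":[0,0,0],"roll":2,"jaw":1},{"xyz":[0,0,0],"roll":2.5,"jaw":1},{"xyz":[0,0,0],"roll":3,"jaw":1},{"xyz":[0,0,0],"roll":3,"jaw":1},{"xyz":[0,0,0],"roll":3,"jaw":1}]' >/dev/null; python3 avg.py;python3 wl.py|tail -4
```

```text
t 25.2 pos [534.2  28.5 173.8] yaw -50.06 F [ 4.96 -0.96  0.41] T [-0.113 -1.009  0.143] sd 0.018
now button 1787 [ 2.51 66.14] ang -2.17
 edge -1 22 deg -1.03 off -27.98
 edge 1 34 deg -0.9 off 29.64
25.2
```

```bash
python3 -m pendant '[{"xyz":[0,0,0],"roll":0.5,"jaw":1},{"xyz":[0,0,0],"roll":1,"jaw":1},{"xyz":[0,0,0],"roll":1.5,"jaw":1},{"xyz":[0,0,0],"roll":2,"jaw":1},{"xyz":[0,0,0],"roll":2.5,"jaw":1},{"xyz":[0,0,0],"roll":3,"jaw":1},{"xyz":[0,0,0],"roll":3,"jaw":1},{"xyz":[0,0,0],"roll":3,"jaw":1}]' >/dev/null; python3 avg.py;python3 wl.py|tail -4
```

```text
t 26.55 pos [534.2  28.5 173.8] yaw -53.06 F [ 4.99 -1.02  0.41] T [-0.144 -1.056  0.113] sd 0.023
now button 1775 [ 2.61 66.08] ang -2.26
 edge -1 21 deg -0.68 off -27.54
 edge 1 35 deg -0.88 off 29.69
26.55
```

```bash
python3 -m pendant '[{"xyz":[0,0,0],"roll":0.5,"jaw":1},{"xyz":[0,0,0],"roll":1,"jaw":1},{"xyz":[0,0,0],"roll":1.5,"jaw":1},{"xyz":[0,0,0],"roll":2,"jaw":1},{"xyz":[0,0,0],"roll":2,"jaw":1},{"xyz":[0,0,0],"roll":2,"jaw":1},{"xyz":[0,0,0],"roll":2,"jaw":1},{"xyz":[0,0,0],"roll":2,"jaw":1}]' >/dev/null; python3 avg.py;python3 wl.py|tail -4
```

```text
t 27.9 pos [534.3  28.4 173.8] yaw -55.06 F [ 5.34 -1.35  0.44] T [-0.164 -1.039  0.113] sd 0.014
now button 1782 [ 2.66 66.  ] ang -2.31
 edge -1 21 deg -1.62 off -28.53
 edge 1 36 deg -0.9 off 29.73
27.9
```

```bash
python3 -m pendant '[{"xyz":[0,0,0],"roll":0.5,"jaw":1},{"xyz":[0,0,0],"roll":1,"jaw":1},{"xyz":[0,0,0],"roll":1.5,"jaw":1},{"xyz":[0,0,0],"roll":2,"jaw":1},{"xyz":[0,0,0],"roll":2,"jaw":1},{"xyz":[0,0,0],"roll":2,"jaw":1},{"xyz":[0,0,0],"roll":2,"jaw":1},{"xyz":[0,0,0],"roll":2,"jaw":1}]' >/dev/null; python3 avg.py;python3 wl.py|tail -4
```

```text
t 29.25 pos [534.3  28.5 173.8] yaw -57.06 F [ 5.21 -0.85  0.28] T [-0.17  -1.038  0.133] sd 0.034
now button 1766 [ 2.74 66.  ] ang -2.38
 edge -1 20 deg -1.04 off -27.76
 edge 1 36 deg -0.91 off 29.75
29.25
```

```bash
sleep 0.2; python3 - <<'E'
from h import *
import glob
f=sorted(glob.glob("pics/w_*.png"))[-1];cv2.imwrite("pics/view5.png",cv2.imread(f))
E
```

```text
(no output)
```

View pics/view5.png

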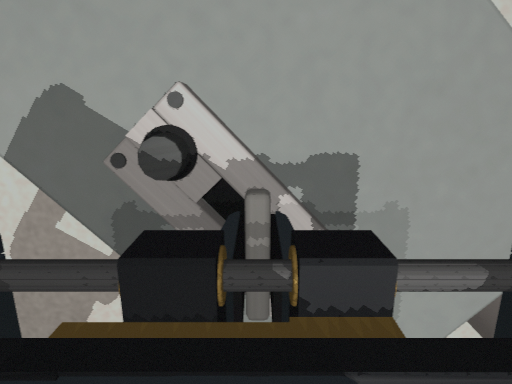

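The view shows the bar at (258,250) still parallel to the tool, so it hasn't slipped. The lock lies turned beneath it, with the button at (167,153). Continue.

```bash
python3 -m pendant '[{"xyz":[0,0,0],"roll":0.5,"jaw":1},{"xyz":[0,0,0],"roll":1,"jaw":1},{"xyz":[0,0,0],"roll":1.5,"jaw":1},{"xyz":[0,0,0],"roll":2,"jaw":1},{"xyz":[0,0,0],"roll":2,"jaw":1},{"xyz":[0,0,0],"roll":2,"jaw":1},{"xyz":[0,0,0],"roll":2,"jaw":1},{"xyz":[0,0,0],"roll":2,"jaw":1}]' >/dev/null; python3 avg.py;python3 wl.py|tail -4
```

```text
t 30.6 pos [534.3  28.4 173.8] yaw -59.06 F [ 5.37 -1.31  0.68] T [-0.167 -1.054  0.124] sd 0.028
now button 1774 [ 2.67 65.88] ang -2.32
 edge -1 18 deg -1.51 off -28.38
 edge 1 37 deg -0.95 off 29.73
30.6
```

```bash
echo; python3 -c "
import numpy as np
print(np.degrees([.25,.33,.41,.9,.085]))"
```

```text
[14.32394488 18.90760724 23.4912696  51.56620156  4.87014126]
```

```bash
python3 -m pendant '[{"xyz":[0,0,0],"roll":0.3,"jaw":1},{"xyz":[0,0,0],"roll":0.6,"jaw":1},{"xyz":[0,0,0],"roll":0.9,"jaw":1},{"xyz":[0,0,0],"roll":1.2,"jaw":1},{"xyz":[0,0,0],"roll":1.5,"jaw":1},{"xyz":[0,0,0],"roll":1.5,"jaw":1},{"xyz":[0,0,0],"roll":1.5,"jaw":1},{"xyz":[0,0,0],"roll":1.5,"jaw":1}]' >/dev/null; python3 avg.py;python3 wl.py|tail -4
```

```text
t 31.95 pos [534.4  28.4 173.9] yaw -60.55 F [ 5.18 -1.39  1.03] T [-0.167 -1.073  0.165] sd 0.029
now button 1781 [ 3.41 65.91] ang -2.97
 edge -1 16 deg -0.99 off -27.23
 edge 1 37 deg -1.47 off 29.8
31.95
```

The lock twist and torque both step up here, so the handle is at its stop and the latch is past its release point. Open and retreat upward.

```bash
python3 -m pendant '[{"xyz":[0,0,0],"roll":0,"jaw":0.6},{"xyz":[0,0,-0.003],"roll":0,"jaw":0.6},{"xyz":[0,0,-0.02],"roll":0,"jaw":0.6},{"xyz":[0,0,-0.05],"roll":0,"jaw":0.6},{"xyz":[0,0,-0.09],"roll":0,"jaw":0.6},{"xyz":[0,0,-0.13],"roll":0,"jaw":0.6},{"xyz":[0,0,-0.16],"roll":0,"jaw":0.6},{"xyz":[0,0,-0.17],"roll":0,"jaw":0.6}]'; python3 -m pendant '[{"xyz":[0,0,0],"roll":0,"jaw":0.6},{"xyz":[0,0,0],"roll":0,"jaw":0.6},{"xyz":[0,0,0],"roll":0,"jaw":0.6},{"xyz":[0,0,0],"roll":0,"jaw":0.6},{"xyz":[0,0,0],"roll":0,"jaw":0.6},{"xyz":[0,0,0],"roll":0,"jaw":0.6},{"xyz":[0,0,0],"roll":0,"jaw":0.6},{"xyz":[0,0,0],"roll":0,"jaw":0.6}]'
cat > lid.py <<'E'
from h import *
s=env.state();a,d=env.grab_frame("wrist");W=world("wrist",d,s);cv2.imwrite(f"pics/l_{s['time_s']:.2f}.png",a)
ax=np.array([533.7,28.2]);y=np.radians(-11.7);c,n=np.cos(y),np.sin(y);Q=W[...,:2]-ax
L=np.stack([Q[...,0]*c+Q[...,1]*n,-Q[...,0]*n+Q[...,1]*c],-1)
k=(L[...,0]>36)&(L[...,0]<150)&(abs(L[...,1])<110)&(W[...,2]>120)&(W[...,2]<200)
p=np.polyfit(L[k][:,0],W[k][:,2],1);print(s["time_s"],k.sum(),"lid tilt rad",-np.arctan(p[0]),"z at lock axis",p[1])
b=(np.hypot(L[...,0],L[...,1])<12)&(W[...,2]>150)&(W[...,2]<250);print("handle z",np.percentile(W[b][:,2],[10,50,90]))
E
python3 lid.py
```

```text
time_s: 33.0
ee_pos: [533.7, 28.8, 345.3]
ee_rot: [-179.9, -0.0, -60.5]
force: [-0.3, 0.1, -0.0]
gripper_width: 36.5
time_s: 34.0
ee_pos: [534.0, 28.6, 343.8]
ee_rot: [-180.0, -0.0, -60.5]
force: [0.0, -0.6, -0.1]
gripper_width: 36.4
34.0 25454 lid tilt rad 0.17280618547884796 z at lock axis 180.5403437470295
handle z [180.26556665 196.90824602 225.03978366]
```

The lid reads 0.17 rad, so it's ajar. I'll wait another second for it to rest, then do a final check.

```bash
python3 -m pendant '[{"xyz":[0,0,0],"roll":0,"jaw":0.6},{"xyz":[0,0,0],"roll":0,"jaw":0.6},{"xyz":[0,0,0],"roll":0,"jaw":0.6},{"xyz":[0,0,0],"roll":0,"jaw":0.6},{"xyz":[0,0,0],"roll":0,"jaw":0.6},{"xyz":[0,0,0],"roll":0,"jaw":0.6},{"xyz":[0,0,0],"roll":0,"jaw":0.6},{"xyz":[0,0,0],"roll":0,"jaw":0.6}]'>/dev/null; python3 lid.py; cp $(ls -t pics/l_*|head -1) pics/final.png
python3 - <<'E'
from h import *
b,d=env.grab_frame("top");cv2.imwrite("pics/top3.png",b);W=world("top",d);W0=np.load("top.npy")
for n,(x,y) in dict(amber=(167,165),white=(350,195),carton=(347,234)).items():
    for w in (W0,W):
        q=w[y-18:y+18,x-22:x+22].reshape(-1,3);q=q[(q[:,2]>40)&(q[:,2]<200)];print(n,len(q),q.mean(0).round(1))
E
```

```text
35.05 25463 lid tilt rad 0.1727941534227323 z at lock axis 180.52980969661672
handle z [180.43050816 196.94736922 224.98336135]
amber 462 [652.4 281.2 105.3]
amber 460 [652.4 281.1 105.3]
white 367 [ 553.1 -214.8  111.1]
white 366 [ 553.1 -214.8  111.5]
carton 1114 [ 452.8 -205.3   59.2]
carton 1114 [ 452.7 -205.4   59.4]
```

View pics/final.png

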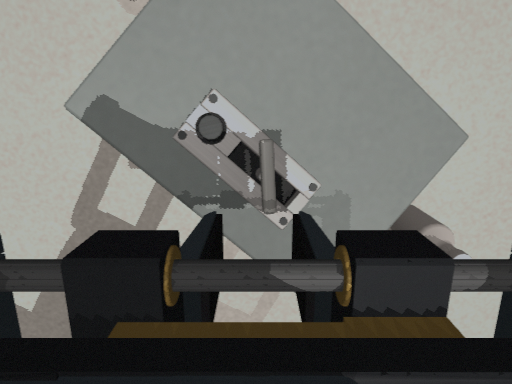

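The final view shows the lid ajar, the lock square in it with its button at (211,127), and the handle standing out and turned at (267,175). The gripper is well clear.

```bash
python3 -c "
from workcell import env
print(env.job_done(), env.state()['time_s'])"
```

```text
the job is handed in; nothing more can be done
the job is handed in; nothing more can be done
```

The medicine chest is open and the job is handed in, after about 35 s of the 69 s allowed. No verdict is reported back.

- **Button:** I pressed it in small steps. The highest reading was about 7.5 N, and the handle then popped out (bar top measured at about 197 mm).
- **Handle:** I gripped it and turned it about 48° clockwise, until the torque and lock twist rose together at its stop. The lock had twisted by about 3° by the wrist camera, against the 4.9° limit. I then let go and moved up.
- **Last checks:**
  - **Lid:** it read 0.173 rad twice, 1 s apart, so it is at rest. The stay is given as 0.16, and I put the difference down to camera calibration.
  - **Handle:** it stands out about 45 mm above the lid (top of the bar).
  - **Bottles and carton:** the top camera shows them within 0.1 mm sideways of where they started.
  - **Gripper:** it is about 170 mm up and touching nothing.
- **Disagreement:** while turning through the stiff part, the wrist torque read about 0.12–0.14 N m, below the expected 0.2–0.25. The lock twist seen by the camera agreed better with the expected value, so I relied on both together.
- **Not measured:** I judged the lock's final squareness by eye in the last picture only.

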